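# Set and lock the stop screw of a brake valve

### The job

Set the stop screw of the brake valve held in the rubber-jawed fixture: turn the small upper knob clockwise, past the light drag, until it bottoms firmly, then back it off one eighth of a turn. Then lock it by turning the wide lower ring clockwise, past the same drag, up to its stop and tightening it firmly. Tighten both hand-tight, to about 0.3 N m and never beyond 0.5 N m, because the valve must not twist out of line in its jaws; leave the ring alone while you set the knob, do not move the knob while you turn the ring, and leave the other things on the bench where they are.

Things in the scene. Friction and masses are not known exactly. Their poses are not given: they have to be found in the camera images.
- fixture: Fixture bolted to the bench: dark steel plate 170 x 190 x 16 mm with two blue jaws lined with black rubber, their tops 60 mm above the bench. Origin under the centre of the plate, at bench height; x is its 170 mm side, z up. The axis of both knobs is the vertical line through this origin.
- valve: Brake valve, dark cast block 78 x 89 x 48 mm with a round neck on top, held in the jaws. Origin: centre of its underside, 18 mm above the bench; z up; x along the fixture's x when untwisted. The rubber lets it twist elastically about the vertical axis by 0.083 rad per N m: 0.3 N m gives 0.025 rad, 0.5 N m 0.042 rad; beyond 0.045 rad the job is spoiled.
- screw_top (a point): Centre of the flat top of the small upper knob, 160 mm above the bench. The knob, head of the stop screw: round, ribbed, dark steel, diameter 38 mm, 30 mm high (130 to 160 mm above the bench), a raised rib on top from centre to rim. It turns about the vertical axis and does not rise or sink. x points along the rib.
- screw (a joint): Turn of the small upper knob against the hidden loose seat under it, rad, growing clockwise from above: negative = backed off (-0.785 = one eighth turn), 0 = touching the seat. Starts at -1.15 to -1.02. Friction 0.03 N m up to 0; the knob then drags the seat on at 0.09 N m, an unknown 0.02 to 0.4 rad, to the hard bottom. Backing off leaves the seat behind. Stays where left.
- ring_top (a point): Centre of the top plane of the wide lower ring, 122 mm above the bench. The lock ring: round, ribbed, bright steel, outer diameter 64 mm, 18 mm high (104 to 122 mm above the bench), coaxial with the upper knob and 8 mm below its underside. Under it a neck 36 to 40 mm thick leaves room for fingertips down to 84 mm above the bench.
- ring_mark (a point): Point on the ring's top plane 28 mm from the axis, beside a small raised rib; it goes round with the ring.
- ring (a joint): Turn of the wide lower ring against the hidden loose washer under it, rad, growing clockwise from above: negative = loose, 0 = touching the washer. Starts at -1.0 to -0.5. Friction 0.03 N m up to 0; the ring then drags the washer on at 0.09 N m, an unknown 0.02 to 0.4 rad, to the hard stop, reading 0 all the while. Stays where left.
- wrench: Open-ended wrench, 170 mm long, lying on the bench; a bystander. Origin: underside, middle.
- grease: Grey plastic jar, 64 mm diameter, 75 mm high, standing; a bystander. Origin: centre of its underside.
- cap: Dark steel valve cap, 60 mm diameter, 32 mm high, narrower on top; a bystander. Origin: centre of its underside.
- tray: Empty sheet-metal tray, 120 x 170 mm, 35 mm high; a bystander. Origin: centre of its underside.

How it is judged:
By the outcome, as a careful person would: the job done as asked, in the order asked, and still so for the second after the job is handed in, with the robot touching nothing.
It also fails if it takes over 72 s, if anything falls off the work surface, if the arm or the gripper's body presses on something with over 40 N, if the wrist force passes 120 N, or if a joint passes its speed limit or range.

### The arm

A 6-joint arm with a two-finger parallel gripper is mounted at the origin on the work surface. World frame = base frame: x ahead of the robot, y to its left, z up, the work surface at z = 0. Lengths are in m, angles in degrees, forces in N, time in s.
With the tool pointing down it reaches from about 0.25 to 0.8 m from the base axis. Payload 8.5 kg.
Tool frame: the origin (TCP) lies midway between the tips of the shut fingers; the grasp point (between the pads) lies env.grasp_offset behind it (env.grasp_offset is the distance from the TCP to the grasp point, in m); z points along the fingers, y is the direction in which the jaws open and shut (so a half turn about z gives the same grasp; the last joint's range is limited). The gripper opens to 85 mm and grips with 20 to 120 N. Pads are 22 mm wide; open, the fingers measure 114 mm over their backs; the gripper's body (76 mm by 85 mm) begins 54 mm behind the grasp point. The pads swing forward as they close: fully open they stand 13 mm farther back than shut.
Start: joints at [65.031, 13.648, -0.773, 75.585, 0, 90], TCP at [0.222, 0.476, 0.231] pointing down, gripper open.
Joint ranges: [-152.45, 152.45], [-59.26, 108.67], [-65.41, 83.53], [-104.44, 129.93], [-82.83, 76.93], [-180, 180]. Speed limits (degrees/s): [127.2, 127.2, 159.86, 180, 180, 180].

### API

Orientations are given as [roll, pitch, yaw] about the fixed x, y, z axes, in that order (R = Rz(yaw) Ry(pitch) Rx(roll)).
In Python, from plant import env gives the robot as it stands. The module is installed in compiled form; this text tells all that it offers.
- The arm moves only by the tool apply_moves, never from a script. Its argument "targets" is a list of rows, each an object with "dp": the shift along the tool's x, y, z in mm, a list of three; "turn": the turn, a rotation vector about the tool's x, y, z in rad, a list of three. A call has 1 to 20 rows; each row shifts and turns the pose as measured when the row begins, along the tool's axes as they then stand; what a row does not reach is not made up. A row lasts 1/8 s, in which the tool goes at most 62.5 mm and 10.7 degrees, less where a joint would pass 70% of its speed; a pose out of reach is approached as far as the arm can. A call is refused whole if a number of a shift passes 62.5 or a number of a turn 0.188, either way. A call with a gripper value outside its range is refused whole. "grip" is the gripper's target within -1 to 1 (shut at 1, half-way at 0, fully open at -1), set as the call begins (left out, the last holds). The fingers move at their own pace and stop on an object; "force" is the grip in N (left out, the last holds). Time passes only in rows, so rows that do not move let the fingers close. It gives the time, the measured TCP pose, the force and the opening at its end, in the units of the state.
- env.get_state(): the state, without advancing time (a new reading comes with each control period).
- env.snapshot(name): name is "scene" or "top"; returns a dict with "img" (480x640x3 uint8, red, green, blue), "intrinsics" (3x3 intrinsics, pixels), "R" (3x3) and "t" (3): a world point X has camera coordinates R X + t. Camera axes: x right, y down, z forward; pixel columns grow to the right and rows downward; lengths in m; the calibration is good to about 2 mm. A picture is of the moment at which its call begins. There is no depth.
- env.job_done(): hands the job in, once; it reports no verdict.
The state is a dict: "time": time; "q": joint angles; "dq": joint speeds; "tau": joint torques, N m; "tcp_pos": TCP position; "tool_rot": TCP orientation; "ft_force": force on the tool from outside, world axes, zero at the start; "moment": the same for the moment, N m; "finger_gap": finger opening in m.
Only numpy, scipy, OpenCV 4.12 (cv2) and the standard library are available. Lean on these libraries where they do the work, as an engineer would, in place of code of your own. Each camera call takes 0.05 s, during which the arm holds its last target. There are 200 camera calls.

## Working session

There is one attempt and no reset: what is moved stays moved. The work goes in short steps, Python scripts to look and compute and a tool call to move; the robot and the scene stay as the last step left them, time stands still between calls to the robot, and variables do not carry over. Pictures are saved under pics/ and viewed, about 8 in all and at most 12, crops included, and the job is handed in when it is done.

Besides the shell and the picture viewer there is one more tool, called after "Call:" by a JSON object that holds its "method" and its "body", one argument or row to a line. apply_moves: Moves the arm, as the interface text tells. Its arguments: {"type":"object","properties":{"targets":{"type":"array","items":{"type":"object","properties":{"dp":{"type":"array","items":{"type":"number"}},"turn":{"type":"array","items":{"type":"number"}}}}},"grip":{"type":"number"},"force":{"type":"number"}},"required":["targets"]}

```bash
mkdir -p pics; python3 - <<'E'
from plant import env
import cv2,numpy as np
print(env.get_state(), env.grasp_offset)
for n in("scene","top"):
    s=env.snapshot(n); cv2.imwrite(f"pics/{n}0.png",s["img"][:,:,::-1]); np.savez(f"{n}0.npz",**{k:s[k] for k in("img","intrinsics","R","t")})
    print(s["intrinsics"],s["R"],s["t"], -s["R"].T@s["t"])
E
```

```text
{'time': 0.0, 'q': array([ 6.50285774e+01,  1.36802880e+01, -8.17755985e-01,  7.55832178e+01,
        1.27378778e-03,  8.99996432e+01]), 'dq': array([-0.12017194, -0.04697082, -0.0149913 ,  0.0415291 ,  0.01053344,
       -0.11044692]), 'tau': array([-1.08908903e-04, -5.38770747e+01,  3.46440876e+01,  1.84923364e-02,
        1.18647381e-04,  8.81447448e-08]), 'tcp_pos': array([0.22145573, 0.4755486 , 0.23067821]), 'tool_rot': array([-1.79918738e+02, -1.27429257e-03,  1.55028932e+02]), 'ft_force': array([ 0.32171875, -0.24935911,  0.04484365]), 'moment': array([ 0.01917451, -0.02990064, -0.03608336]), 'finger_gap': 0.08550095103536927} 0.0187
[[481.8676505    0.         318.43785403]
 [  0.         481.8676505  237.65617879]
 [  0.           0.           1.        ]] [[ 0.70603524  0.708172   -0.00258139]
 [ 0.48154254 -0.48275594 -0.73148034]
 [-0.51926007  0.51520785 -0.68185764]] [-0.38168236 -0.1924944   1.27034779] [ 1.02181633 -0.47712421  0.72440521]
[[441.3112747    0.         321.86046093]
 [  0.         441.3112747  247.64422666]
 [  0.           0.           1.        ]] [[-3.93853745e-04 -9.99923773e-01  1.23407432e-02]
 [-9.84042389e-01 -1.80829580e-03 -1.77925001e-01]
 [ 1.77933754e-01 -1.22138909e-02 -9.83966666e-01]] [-0.011132    0.59178688  1.03562768] [0.39806587 0.00258801 1.12445417]
```

View pics/top0.png

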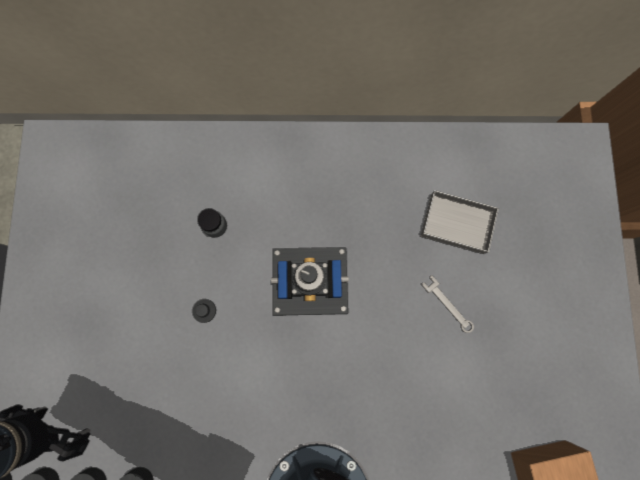

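View pics/scene0.png

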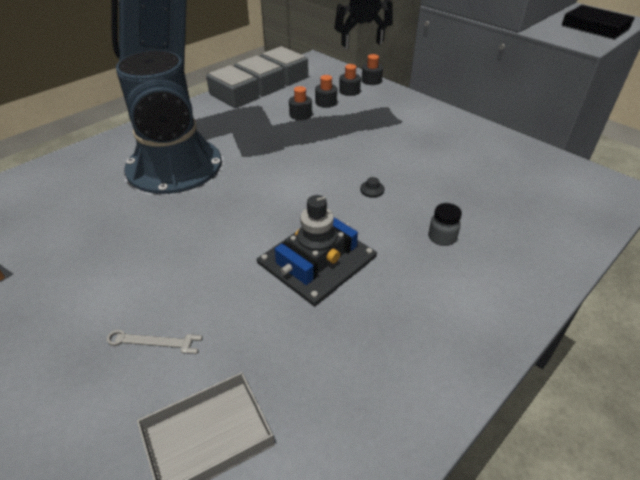

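The top view shows the fixture plate with corners near (272,248), (347,247), (348,315) and (273,316), and the knob near (309,273). Next come enlarged crops of both views.

```bash
cat > h.py <<'E'
import numpy as np,cv2
def ray(s,u,v,z):
    K,R,t=s["intrinsics"],s["R"],s["t"]; c=-R.T@t
    d=R.T@np.linalg.inv(K)@np.array([u,v,1.]); return c+d*(z-c[2])/d[2]
def proj(s,X):
    p=s["intrinsics"]@(s["R"]@np.asarray(X,float)+s["t"]); return p[:2]/p[2]
def crop(img,u,v,w,h,k): 
    return cv2.resize(img[v:v+h,u:u+w,::-1],None,fx=k,fy=k,interpolation=cv2.INTER_CUBIC)
E
python3 - <<'E'
from h import *
T=np.load("top0.npz");S=np.load("scene0.npz")
a=crop(T["img"],265,240,90,80,6.5); b=crop(S["img"],280,185,70,80,6.5)
b=b[:520,:]
a=a[:520]
cv2.imwrite("pics/c0.png",np.hstack([a,b])[:, :800] if a.shape[1]+b.shape[1]<=800 else cv2.resize(np.hstack([a,b]),(800,int(520*800/(a.shape[1]+b.shape[1])))))
print(a.shape,b.shape)
P=[ray(T,u,v,.016) for u,v in((272,248),(347,247),(348,315),(273,316))]
print(np.round(P,4),np.mean(P,0))
print(ray(T,309,272.5,.16))
E
```

```text
(520, 585, 3) (520, 455, 3)
[[ 0.5974  0.1159  0.016 ]
 [ 0.6003 -0.0754  0.016 ]
 [ 0.4285 -0.0761  0.016 ]
 [ 0.426   0.1101  0.016 ]] [0.51304184 0.01862095 0.016     ]
[0.51690394 0.01890576 0.16      ]
```

View pics/c0.png

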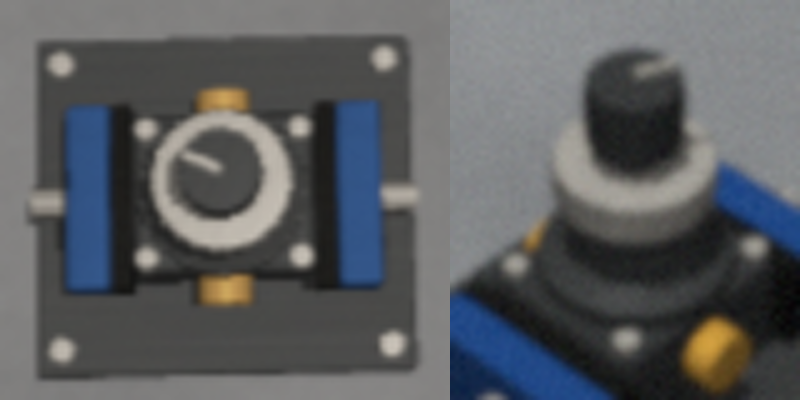

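```bash
python3 - <<'E'
from h import *
T=np.load("top0.npz");S=np.load("scene0.npz")
for n,s,p,z in(("knobT",T,(265+221/5,240+173/5),.16),("ringT",T,(265+222/5,240+180/5),.122),("knobS",S,(280+(634-450)/5,185+68/5),.16),("ringS",S,(280+(634-450)/5,185+163/5),.122)): print(n,np.round(ray(s,*p,z),4))
B=[(61,64),(384,58),(392,344),(61,349)]
P=np.array([ray(T,265+a/5,240+b/5,.018) for a,b in B]);print(np.round(P,4),P.mean(0),np.degrees(np.arctan2((P[0]-P[3])[1],(P[0]-P[3])[0])),np.degrees(np.arctan2((P[0]-P[1])[1],(P[0]-P[1])[0]))-90)
a=ray(T,265+180/5,240+152/5,.161)-ray(T,265+219/5,240+170/5,.161);print("rib deg T",np.degrees(np.arctan2(a[1],a[0])))
a=ray(S,280+(676-450)/5,185+62/5,.161)-ray(S,280+(636-450)/5,185+72/5,.161);print("rib deg S",np.degrees(np.arctan2(a[1],a[0])))
d=np.array([.515,.0185,0])-[.2215,.4755,0];y=np.radians(155.03)
print(d@[np.cos(y),np.sin(y),0],d@[np.sin(y),-np.cos(y),0])
E
```

```text
knobT [0.5123 0.0184 0.16  ]
ringT [0.5136 0.0186 0.122 ]
knobS [0.5135 0.0232 0.16  ]
ringS [0.5209 0.0157 0.122 ]
[[ 0.5846  0.1023  0.018 ]
 [ 0.588  -0.0619  0.018 ]
 [ 0.4437 -0.0647  0.018 ]
 [ 0.4412  0.0998  0.018 ]] [0.51437756 0.0188689  0.018     ] 1.0078743973627378 1.1775491126516329
rib deg T 65.20233520824506
rib deg S 66.78039812508666
-0.45898589903280357 -0.29038456310391053
```

Call:
{"method": "apply_moves", "body": {
  "targets": [
    {"dp": [-33,-21,0]},
    {"dp": [-33,-21,0]},
    {"dp": [-33,-21,0]},
    {"dp": [-33,-21,0]},
    {"dp": [-33,-21,0]},
    {"dp": [-33,-21,0]},
    {"dp": [-33,-21,0]},
    {"dp": [-33,-21,0]},
    {"dp": [-33,-21,0]},
    {"dp": [-33,-21,0]},
    {"dp": [-33,-21,0]},
    {"dp": [-33,-21,0]},
    {"dp": [-33,-21,0]},
    {"dp": [0,0,0]},
    {"dp": [0,0,0]}
  ],
  "grip": -1,
  "force": 20
}}

```text
invalid input
```

Call:
{"method": "apply_moves", "body": {
  "targets": [
    {"dp": [-33,-21,0],"turn": [0,0,0]},
    {"dp": [-33,-21,0],"turn": [0,0,0]},
    {"dp": [-33,-21,0],"turn": [0,0,0]},
    {"dp": [-33,-21,0],"turn": [0,0,0]},
    {"dp": [-33,-21,0],"turn": [0,0,0]},
    {"dp": [-33,-21,0],"turn": [0,0,0]},
    {"dp": [-33,-21,0],"turn": [0,0,0]},
    {"dp": [-33,-21,0],"turn": [0,0,0]},
    {"dp": [-33,-21,0],"turn": [0,0,0]},
    {"dp": [-33,-21,0],"turn": [0,0,0]},
    {"dp": [-33,-21,0],"turn": [0,0,0]},
    {"dp": [-33,-21,0],"turn": [0,0,0]},
    {"dp": [-33,-21,0],"turn": [0,0,0]},
    {"dp": [0,0,0],"turn": [0,0,0]},
    {"dp": [0,0,0],"turn": [0,0,0]}
  ],
  "grip": -1,
  "force": 20
}}

```text
time: 1.98
tcp_pos: [0.5015, 0.0328, 0.2267]
tool_rot: [-179.6, -0.3, 155.1]
ft_force: [0.1, 0.6, -0.1]
finger_gap: 0.0851
```

Call:
{"method": "apply_moves", "body": {
  "targets": [
    {"dp": [-17.3,-7.5,0],"turn": [-0.007,-0.005,0]},
    {"dp": [0,0,20],"turn": [0,0,0]},
    {"dp": [0,0,25],"turn": [0,0,0]},
    {"dp": [0,0,25],"turn": [0,0,0]},
    {"dp": [0,0,20],"turn": [0,0,0]},
    {"dp": [0,0,0],"turn": [0,0,0]},
    {"dp": [0,0,0],"turn": [0,0,0]}
  ]
}}

```text
time: 2.85
tcp_pos: [0.517, 0.0193, 0.1359]
tool_rot: [179.9, 0.3, 155.5]
ft_force: [0.7, 0.5, 0.1]
finger_gap: 0.0853
```

```bash
cat > st.py <<'E'
from plant import env
import numpy as np
s=env.get_state();np.set_printoptions(precision=4,suppress=True)
y=np.radians(s["tool_rot"][2]);d=(np.array([.514,.0187,0])-s["tcp_pos"])*1e3
print(round(s["time"],2),"p",s["tcp_pos"],"rpy",s["tool_rot"],"F",s["ft_force"],"M",s["moment"],"q6",s["q"][5],"tau6",s["tau"][5],"gap",s["finger_gap"],"axis off toolxy mm",np.array([d@[np.cos(y),np.sin(y),0],d@[np.sin(y),-np.cos(y),0]]))
E
python3 st.py
```

```text
2.85 p [0.517  0.0193 0.1359] rpy [179.854    0.2935 155.5074] F [0.6543 0.5083 0.1212] M [ 0.0293  0.0094 -0.0011] q6 26.629798755695973 tau6 -0.0009708008656161837 gap 0.08533571077759314 axis off toolxy mm [ 2.5189 -1.7995]
```

Call:
{"method": "apply_moves", "body": {
  "targets": [
    {"dp": [2.5,-1.8,5.5],"turn": [0.0025,0.005,0]},
    {"dp": [0,0,0],"turn": [0,0,0]}
  ]
}}

```text
time: 3.1
tcp_pos: [0.5147, 0.0187, 0.1314]
tool_rot: [179.9, 0.1, 155.5]
ft_force: [-0.6, 0.6, 0.8]
finger_gap: 0.0857
```

```bash
python3 st.py; python3 -c "
from plant import env
from h import *
a=env.snapshot('scene');c=crop(a['img'],270,130,110,130,4)
cv2.imwrite('pics/c1.png',c)"; python3 st.py
```

```text
3.1 p [0.5147 0.0187 0.1314] rpy [179.9475   0.1081 155.5273] F [-0.6221  0.5846  0.7991] M [-0.0017 -0.0311 -0.038 ] q6 26.557615459096606 tau6 -0.008095513621810824 gap 0.0856770029237592 axis off toolxy mm [ 0.6566 -0.3337]
3.15 p [0.5151 0.0187 0.1317] rpy [179.9263   0.1431 155.5229] F [-0.211   1.2698 -0.4766] M [ 0.0401 -0.0031  0.0156] q6 26.560084662100802 tau6 -0.003213365635019727 gap 0.08539157338753521 axis off toolxy mm [ 0.9388 -0.4754]
```

View pics/c1.png

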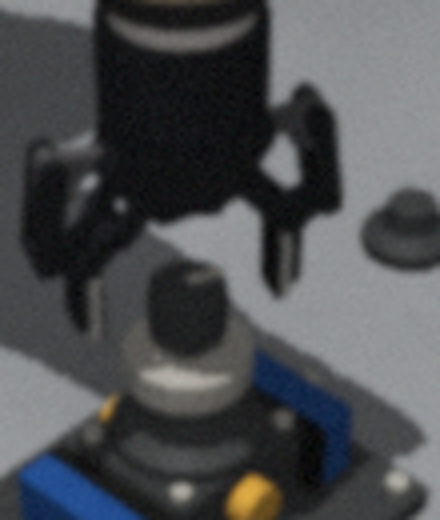

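The crop shows the fingertips at (92,330) and (278,290), straddling the knob at (187,272) and clear of the ring. I'll close on it now.

Call:
{"method": "apply_moves", "body": {
  "targets": [
    {"dp": [0.5,0,0],"turn": [0,0,0]},
    {"dp": [0,0,0],"turn": [0,0,0]},
    {"dp": [0,0,0],"turn": [0,0,0]},
    {"dp": [0,0,0],"turn": [0,0,0]},
    {"dp": [0,0,0],"turn": [0,0,0]},
    {"dp": [0,0,0],"turn": [0,0,0]},
    {"dp": [0,0,0],"turn": [0,0,0]},
    {"dp": [0,0,0],"turn": [0,0,0]}
  ],
  "grip": 1,
  "force": 30
}}

```text
time: 4.15
tcp_pos: [0.5155, 0.0201, 0.1329]
tool_rot: [179.7, 0.2, 155.6]
ft_force: [-0.2, 1.3, 1.1]
finger_gap: 0.0371
```

```bash
python3 st.py
```

```text
4.15 p [0.5155 0.0201 0.1329] rpy [179.734    0.2032 155.5655] F [-0.2254  1.2916  1.0793] M [ 0.1595  0.1677 -0.0375] q6 26.585276742264373 tau6 -0.006571410776814446 gap 0.03707353446508537 axis off toolxy mm [ 0.7388 -1.9247]
```

Call:
{"method": "apply_moves", "body": {
  "targets": [
    {"dp": [0,0,0],"turn": [0,0,0.1]},
    {"dp": [0,0,0],"turn": [0,0,0.1]},
    {"dp": [0,0,0],"turn": [0,0,0.1]},
    {"dp": [0,0,0],"turn": [0,0,0.1]}
  ]
}}

```text
time: 4.65
tcp_pos: [0.5152, 0.0199, 0.1329]
tool_rot: [179.7, 0.1, 132.0]
ft_force: [0.1, 0.7, 0.7]
finger_gap: 0.0372
```

```bash
python3 st.py
```

```text
4.65 p [0.5152 0.0199 0.1329] rpy [179.7128   0.0857 131.9666] F [0.0569 0.6773 0.709 ] M [0.0509 0.2066 0.0293] q6 50.17317280574495 tau6 -1.3279859349131584 gap 0.037225341077509404 axis off toolxy mm [-0.0473 -1.7167]
```

Call:
{"method": "apply_moves", "body": {
  "targets": [
    {"dp": [0,0,0],"turn": [0,0,0.1]},
    {"dp": [0,0,0],"turn": [0,0,0.1]},
    {"dp": [0,0,0],"turn": [0,0,0.1]},
    {"dp": [0,0,0],"turn": [0,0,0.1]}
  ]
}}

```text
time: 5.15
tcp_pos: [0.5149, 0.0198, 0.1329]
tool_rot: [179.7, -0.0, 108.3]
ft_force: [0.3, 1.9, 0.9]
finger_gap: 0.0371
```

```bash
python3 st.py
```

```text
5.15 p [0.5149 0.0198 0.1329] rpy [179.7368  -0.039  108.2708] F [0.34   1.9432 0.9409] M [0.114  0.2018 0.0395] q6 73.86065388637914 tau6 -1.3278865814208984 gap 0.03712861508840811 axis off toolxy mm [-0.7132 -1.2018]
```

```bash
cat > m.py <<'E'
from plant import env
import numpy as np
M=[];tau=[]
for i in range(6):
    s=env.get_state();M.append(s["moment"][2]);tau.append(s["tau"][5])
    if i<5: env.snapshot("top")
p=s["tcp_pos"]
print("t%.2f yaw %.3f q6 %.3f Mz %.3f ±%.3f tau6 %.3f gap %.4f p"%(s["time"],s["tool_rot"][2],s["q"][5],np.mean(M),np.std(M)/6**.5,np.mean(tau[2:]),s["finger_gap"]),np.round(p,4),"F",np.round(s["ft_force"],1))
E

```

Call:
{"method": "apply_moves", "body": {
  "targets": [
    {"dp": [0,0,0],"turn": [0,0,0.05]},
    {"dp": [0,0,0],"turn": [0,0,0.05]},
    {"dp": [0,0,0],"turn": [0,0,0.05]}
  ]
}}

```text
time: 5.52
tcp_pos: [0.5148, 0.0198, 0.1328]
tool_rot: [179.8, -0.1, 99.3]
ft_force: [-0.9, 2.1, 1.0]
finger_gap: 0.0369
```

```bash
python3 m.py
```

```text
t5.78 yaw 99.498 q6 82.630 Mz 0.006 ±0.014 tau6 0.217 gap 0.0374 p [0.5148 0.0197 0.1328] F [-0.4  1.6  1.2]
```

Call:
{"method": "apply_moves", "body": {
  "targets": [
    {"dp": [0,0,0],"turn": [0,0,0.01]},
    {"dp": [0,0,0],"turn": [0,0,0.01]},
    {"dp": [0,0,0],"turn": [0,0,0.01]},
    {"dp": [0,0,0],"turn": [0,0,0.01]}
  ]
}}

```text
time: 6.28
tcp_pos: [0.5147, 0.0197, 0.1328]
tool_rot: [179.8, -0.1, 97.1]
ft_force: [-0.3, 0.7, 1.0]
finger_gap: 0.0373
```

```bash
python3 m.py
```

```text
t6.53 yaw 97.176 q6 84.954 Mz 0.009 ±0.013 tau6 0.068 gap 0.0372 p [0.5147 0.0198 0.1328] F [0.1 1.2 1. ]
```

Call:
{"method": "apply_moves", "body": {
  "targets": [
    {"dp": [0,0,0],"turn": [0,0,0.01]},
    {"dp": [0,0,0],"turn": [0,0,0.01]},
    {"dp": [0,0,0],"turn": [0,0,0.01]}
  ]
}}

```text
time: 6.9
tcp_pos: [0.5147, 0.0198, 0.1329]
tool_rot: [179.8, -0.1, 95.4]
ft_force: [-0.7, 0.4, 1.9]
finger_gap: 0.0368
```

```bash
python3 m.py
```

```text
t7.15 yaw 95.396 q6 86.732 Mz 0.094 ±0.012 tau6 0.129 gap 0.0372 p [0.5147 0.0197 0.1328] F [-0.4  1.5  1.1]
```

Call:
{"method": "apply_moves", "body": {
  "targets": [
    {"dp": [0,0,0],"turn": [0,0,0.01]},
    {"dp": [0,0,0],"turn": [0,0,0.01]}
  ]
}}

```text
time: 7.4
tcp_pos: [0.5147, 0.0197, 0.1328]
tool_rot: [179.8, -0.1, 94.2]
ft_force: [-0.1, 2.0, 0.7]
finger_gap: 0.0371
```

```bash
python3 m.py
```

```text
t7.65 yaw 94.229 q6 87.899 Mz 0.073 ±0.009 tau6 0.128 gap 0.0368 p [0.5147 0.0197 0.1328] F [-0.9  1.2  1. ]
```

Call:
{"method": "apply_moves", "body": {
  "targets": [
    {"dp": [0,0,0],"turn": [0,0,0.0125]},
    {"dp": [0,0,0],"turn": [0,0,0.0125]}
  ]
}}

```text
time: 7.9
tcp_pos: [0.5147, 0.0198, 0.1328]
tool_rot: [179.8, -0.1, 92.7]
ft_force: [-0.7, 0.7, 2.5]
finger_gap: 0.0371
```

```bash
python3 m.py
```

```text
t8.15 yaw 92.774 q6 89.357 Mz 0.075 ±0.012 tau6 0.138 gap 0.0373 p [0.5147 0.0198 0.1328] F [-1.3  1.2  0.6]
```

Call:
{"method": "apply_moves", "body": {
  "targets": [
    {"dp": [0,0,0],"turn": [0,0,0.0125]},
    {"dp": [0,0,0],"turn": [0,0,0.0125]}
  ]
}}

```text
time: 8.4
tcp_pos: [0.5147, 0.0198, 0.1328]
tool_rot: [179.8, -0.1, 91.3]
ft_force: [-0.8, 1.0, 0.6]
finger_gap: 0.0373
```

```bash
python3 m.py
```

```text
t8.65 yaw 91.311 q6 90.817 Mz 0.076 ±0.014 tau6 0.138 gap 0.0371 p [0.5147 0.0198 0.1328] F [-0.9  0.3  1.3]
```

Call:
{"method": "apply_moves", "body": {
  "targets": [
    {"dp": [0,0,0],"turn": [0,0,0.014]},
    {"dp": [0,0,0],"turn": [0,0,0.014]}
  ]
}}

```text
time: 8.9
tcp_pos: [0.5147, 0.0198, 0.1328]
tool_rot: [179.8, -0.1, 89.6]
ft_force: [-0.9, 1.5, 1.9]
finger_gap: 0.0368
```

```bash
python3 m.py
```

```text
t9.15 yaw 89.674 q6 92.452 Mz 0.099 ±0.008 tau6 0.144 gap 0.0374 p [0.5146 0.0197 0.1328] F [-0.9  0.9  2. ]
```

Call:
{"method": "apply_moves", "body": {
  "targets": [
    {"dp": [0,0,0],"turn": [0,0,0.014]},
    {"dp": [0,0,0],"turn": [0,0,0.014]}
  ]
}}

```text
time: 9.4
tcp_pos: [0.5146, 0.0197, 0.1328]
tool_rot: [179.8, -0.1, 88.0]
ft_force: [-0.4, 0.8, 1.0]
finger_gap: 0.0372
```

```bash
python3 m.py
```

```text
t9.65 yaw 88.040 q6 94.087 Mz 0.112 ±0.011 tau6 0.167 gap 0.0371 p [0.5146 0.0198 0.1328] F [-0.9  2.2  2.2]
```

Call:
{"method": "apply_moves", "body": {
  "targets": [
    {"dp": [0,0,0],"turn": [0,0,0.008]},
    {"dp": [0,0,0],"turn": [0,0,0.008]}
  ]
}}

```text
time: 9.9
tcp_pos: [0.5146, 0.0198, 0.1328]
tool_rot: [179.8, -0.1, 87.1]
ft_force: [-0.4, 0.7, 1.3]
finger_gap: 0.0366
```

```bash
python3 m.py
```

```text
t10.15 yaw 87.120 q6 95.010 Mz 0.232 ±0.013 tau6 0.257 gap 0.0372 p [0.5146 0.0198 0.1328] F [-0.9  1.3  1.1]
```

Call:
{"method": "apply_moves", "body": {
  "targets": [
    {"dp": [0,0,0],"turn": [0,0,0.01]}
  ]
}}

```text
time: 10.28
tcp_pos: [0.5146, 0.0198, 0.1328]
tool_rot: [179.8, -0.1, 86.5]
ft_force: [-0.6, 0.5, 2.2]
finger_gap: 0.0367
```

```bash
python3 m.py
```

```text
t10.53 yaw 86.550 q6 95.582 Mz 0.290 ±0.013 tau6 0.331 gap 0.0369 p [0.5146 0.0198 0.1328] F [-1.   0.5  2. ]
```

Call:
{"method": "apply_moves", "body": {
  "targets": [
    {"dp": [0,0,0],"turn": [0,0,-0.013]},
    {"dp": [0,0,0],"turn": [0,0,-0.012]}
  ]
}}

```text
time: 10.78
tcp_pos: [0.5146, 0.0198, 0.1328]
tool_rot: [179.8, -0.1, 88.1]
ft_force: [-1.1, 0.8, 1.9]
finger_gap: 0.037
```

```bash
python3 m.py
```

```text
t11.03 yaw 88.006 q6 94.124 Mz 0.091 ±0.012 tau6 0.027 gap 0.0372 p [0.5146 0.0198 0.1328] F [-1.   1.   2.9]
```

Call:
{"method": "apply_moves", "body": {
  "targets": [
    {"dp": [0,0,0],"turn": [0,0,-0.1]},
    {"dp": [0,0,0],"turn": [0,0,-0.1]},
    {"dp": [0,0,0],"turn": [0,0,-0.1]},
    {"dp": [0,0,0],"turn": [0,0,-0.1]},
    {"dp": [0,0,0],"turn": [0,0,-0.1]},
    {"dp": [0,0,0],"turn": [0,0,-0.1]},
    {"dp": [0,0,0],"turn": [0,0,-0.1]},
    {"dp": [0,0,0],"turn": [0,0,-0.02]},
    {"dp": [0,0,0],"turn": [0,0,0]}
  ]
}}

```text
time: 12.15
tcp_pos: [0.5152, 0.0198, 0.1328]
tool_rot: [179.7, 0.1, 130.3]
ft_force: [-0.6, 2.1, 2.1]
finger_gap: 0.0369
```

```bash
python3 m.py
```

```text
t12.40 yaw 130.383 q6 51.739 Mz -0.004 ±0.014 tau6 -0.000 gap 0.0372 p [0.5152 0.0198 0.1328] F [-1.1  0.7  1.2]
```

Call:
{"method": "apply_moves", "body": {
  "targets": [
    {"dp": [0,0,0],"turn": [0,0,-0.02]},
    {"dp": [0,0,0],"turn": [0,0,-0.02]},
    {"dp": [0,0,0],"turn": [0,0,-0.015]},
    {"dp": [0,0,0],"turn": [0,0,-0.007]}
  ]
}}

```text
time: 12.9
tcp_pos: [0.5153, 0.0199, 0.1328]
tool_rot: [179.7, 0.1, 134.2]
ft_force: [0.2, 1.1, 1.0]
finger_gap: 0.0371
```

```bash
python3 m.py
```

```text
t13.15 yaw 134.110 q6 48.017 Mz -0.006 ±0.013 tau6 -0.061 gap 0.0370 p [0.5153 0.0199 0.1328] F [-0.3  1.6  0.9]
```

Call:
{"method": "apply_moves", "body": {
  "targets": [
    {"dp": [0,0,0],"turn": [0,0,0]},
    {"dp": [0,0,0],"turn": [0,0,0]},
    {"dp": [0,0,0],"turn": [0,0,0]},
    {"dp": [0,0,0],"turn": [0,0,0]},
    {"dp": [0,0,0],"turn": [0,0,0]},
    {"dp": [0,0,0],"turn": [0,0,0]},
    {"dp": [0,0,0],"turn": [0,0,0]}
  ],
  "grip": -1
}}

```text
time: 14.02
tcp_pos: [0.5156, 0.0193, 0.1327]
tool_rot: [179.7, 0.1, 134.1]
ft_force: [-0.1, -0.9, -0.6]
finger_gap: 0.0853
```

```bash
python3 m.py; python3 -c "
from plant import env
from h import *
a=env.snapshot('scene');np.savez('s2.npz',**{k:a[k] for k in('img','intrinsics','R','t')})
cv2.imwrite('pics/c2.png',crop(a['img'],285,180,70,60,10))"
```

```text
t14.28 yaw 134.073 q6 48.024 Mz 0.007 ±0.013 tau6 -0.000 gap 0.0853 p [0.5156 0.0193 0.1328] F [ 0.1 -0.6  0.3]
```

View pics/c2.png

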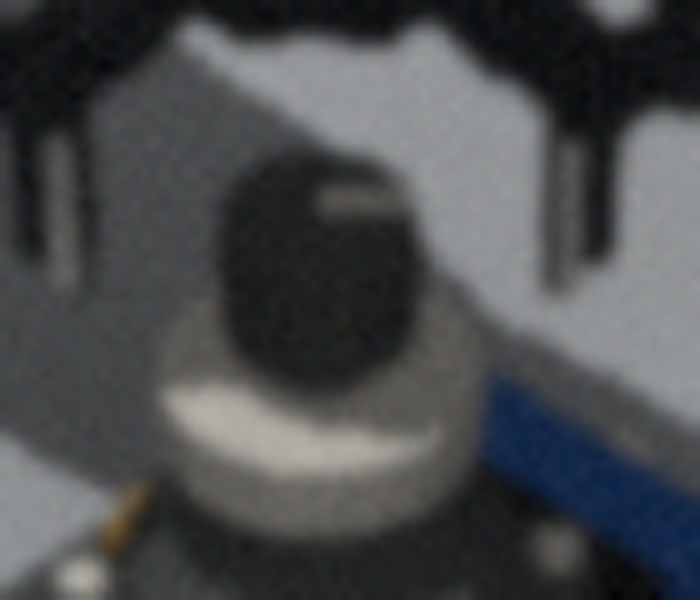

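The rib runs horizontally from (318,197) to (405,197), about 45° in the world. The tool turn predicts 44.6°, so the knob followed the grip. Next is the ring.

Call:
{"method": "apply_moves", "body": {
  "targets": [
    {"dp": [1.2,0,10],"turn": [0.005,0,0]},
    {"dp": [0,0,10],"turn": [0,0,0]},
    {"dp": [0,0,10],"turn": [0,0,0]},
    {"dp": [0,0,6],"turn": [0,0,0]},
    {"dp": [0,0,0],"turn": [0,0,0]}
  ]
}}

```text
time: 14.95
tcp_pos: [0.5141, 0.0202, 0.0933]
tool_rot: [-179.9, 0.1, 134.1]
ft_force: [-0.4, 0.4, 0.3]
finger_gap: 0.0852
```

```bash
python3 m.py;python3 st.py; python3 -c "
from plant import env
from h import *
a=env.snapshot('scene')
cv2.imwrite('pics/c3.png',crop(a['img'],275,170,90,80,7))"
```

```text
t15.20 yaw 134.078 q6 48.248 Mz 0.032 ±0.015 tau6 -0.000 gap 0.0858 p [0.5148 0.0203 0.0943] F [ 0.  -0.   0.5]
15.2 p [0.5148 0.0203 0.0943] rpy [-179.976     0.1429  134.0778] F [ 0.0444 -0.0408  0.5338] M [ 0.0469 -0.0282  0.0033] q6 48.24796563273794 tau6 -5.4191418712434825e-05 gap 0.0858378137635067 axis off toolxy mm [-0.5623 -1.6507]
```

View pics/c3.png

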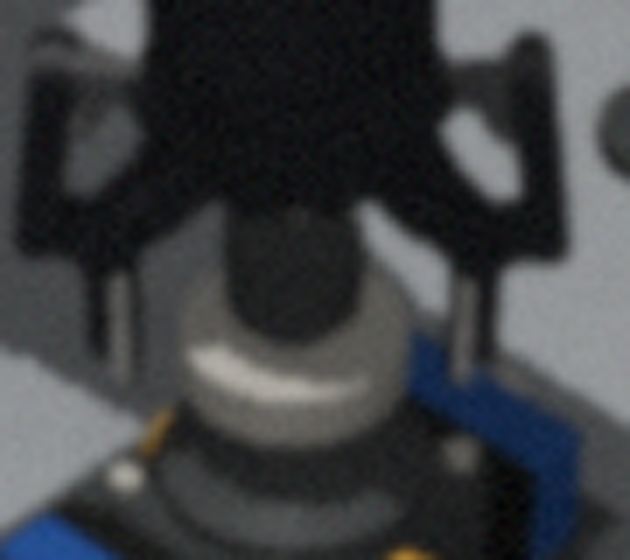

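The fingers (120,380) and (465,380) flank the ring, and the palm is just above the knob. I'll raise slightly and close.

Call:
{"method": "apply_moves", "body": {
  "targets": [
    {"dp": [0,0,-1.5],"turn": [0,0,0]},
    {"dp": [0,0,0],"turn": [0,0,0]},
    {"dp": [0,0,0],"turn": [0,0,0]},
    {"dp": [0,0,0],"turn": [0,0,0]},
    {"dp": [0,0,0],"turn": [0,0,0]},
    {"dp": [0,0,0],"turn": [0,0,0]},
    {"dp": [0,0,0],"turn": [0,0,0]},
    {"dp": [0,0,0],"turn": [0,0,0]}
  ],
  "grip": 1,
  "force": 25
}}

```text
time: 16.25
tcp_pos: [0.5151, 0.0203, 0.0968]
tool_rot: [180.0, 0.2, 134.1]
ft_force: [-0.4, -0.2, -0.1]
finger_gap: 0.0633
```

```bash
python3 m.py
```

```text
t16.50 yaw 134.077 q6 48.248 Mz 0.010 ±0.003 tau6 -0.001 gap 0.0629 p [0.5151 0.0203 0.0968] F [-0.7 -0.6  0.6]
```

Call:
{"method": "apply_moves", "body": {
  "targets": [
    {"dp": [0,0,0],"turn": [0,0,0.05]},
    {"dp": [0,0,0],"turn": [0,0,0.08]},
    {"dp": [0,0,0],"turn": [0,0,0.08]},
    {"dp": [0,0,0],"turn": [0,0,0.08]},
    {"dp": [0,0,0],"turn": [0,0,0.08]},
    {"dp": [0,0,0],"turn": [0,0,0.05]},
    {"dp": [0,0,0],"turn": [0,0,0.02]},
    {"dp": [0,0,0],"turn": [0,0,0.01]}
  ]
}}

```text
time: 17.5
tcp_pos: [0.5149, 0.0202, 0.0967]
tool_rot: [179.9, 0.2, 107.5]
ft_force: [-1.0, 0.5, 1.2]
finger_gap: 0.063
```

```bash
python3 m.py
```

```text
t17.75 yaw 107.527 q6 74.799 Mz 0.034 ±0.012 tau6 0.066 gap 0.0628 p [0.5149 0.0202 0.0968] F [0.1 0.3 0.3]
```

Call:
{"method": "apply_moves", "body": {
  "targets": [
    {"dp": [0,0,0],"turn": [0,0,0.015]},
    {"dp": [0,0,0],"turn": [0,0,0.015]},
    {"dp": [0,0,0],"turn": [0,0,0.01]},
    {"dp": [0,0,0],"turn": [0,0,0.01]}
  ]
}}

```text
time: 18.25
tcp_pos: [0.5149, 0.0202, 0.0967]
tool_rot: [179.9, 0.2, 104.5]
ft_force: [-0.2, 0.1, 0.7]
finger_gap: 0.0631
```

```bash
python3 m.py
```

```text
t18.50 yaw 104.533 q6 77.793 Mz 0.019 ±0.017 tau6 0.068 gap 0.0627 p [0.5149 0.0202 0.0967] F [-0.3 -0.1  0.4]
```

Call:
{"method": "apply_moves", "body": {
  "targets": [
    {"dp": [0,0,0],"turn": [0,0,0.015]},
    {"dp": [0,0,0],"turn": [0,0,0.015]},
    {"dp": [0,0,0],"turn": [0,0,0.01]},
    {"dp": [0,0,0],"turn": [0,0,0.01]}
  ]
}}

```text
time: 19.0
tcp_pos: [0.5148, 0.0202, 0.0967]
tool_rot: [179.9, 0.2, 101.5]
ft_force: [-0.1, -0.2, 0.3]
finger_gap: 0.0634
```

```bash
python3 m.py
```

```text
t19.25 yaw 101.522 q6 80.805 Mz 0.039 ±0.006 tau6 0.068 gap 0.0630 p [0.5148 0.0202 0.0968] F [0.2 0.4 1.2]
```

Call:
{"method": "apply_moves", "body": {
  "targets": [
    {"dp": [0,0,0],"turn": [0,0,0.015]},
    {"dp": [0,0,0],"turn": [0,0,0.015]},
    {"dp": [0,0,0],"turn": [0,0,0.01]},
    {"dp": [0,0,0],"turn": [0,0,0.01]}
  ]
}}

```text
time: 19.75
tcp_pos: [0.5148, 0.0202, 0.0968]
tool_rot: [179.9, 0.1, 98.5]
ft_force: [-0.9, 0.4, 0.5]
finger_gap: 0.063
```

```bash
python3 m.py
```

```text
t20.00 yaw 98.511 q6 83.816 Mz 0.010 ±0.009 tau6 0.068 gap 0.0633 p [0.5149 0.0202 0.0968] F [ 0.7 -0.3  1. ]
```

Call:
{"method": "apply_moves", "body": {
  "targets": [
    {"dp": [0,0,0],"turn": [0,0,0.015]},
    {"dp": [0,0,0],"turn": [0,0,0.015]},
    {"dp": [0,0,0],"turn": [0,0,0.01]},
    {"dp": [0,0,0],"turn": [0,0,0.01]}
  ]
}}

```text
time: 20.5
tcp_pos: [0.5148, 0.0202, 0.0967]
tool_rot: [179.9, 0.1, 95.4]
ft_force: [-0.5, -0.9, 0.5]
finger_gap: 0.0631
```

```bash
python3 m.py
```

```text
t20.75 yaw 95.493 q6 86.834 Mz 0.015 ±0.009 tau6 0.068 gap 0.0629 p [0.5148 0.0202 0.0968] F [ 0.3 -0.3  0.1]
```

Call:
{"method": "apply_moves", "body": {
  "targets": [
    {"dp": [0,0,0],"turn": [0,0,0.015]},
    {"dp": [0,0,0],"turn": [0,0,0.015]},
    {"dp": [0,0,0],"turn": [0,0,0.01]},
    {"dp": [0,0,0],"turn": [0,0,0.01]}
  ]
}}

```text
time: 21.25
tcp_pos: [0.5148, 0.0202, 0.0968]
tool_rot: [179.9, 0.1, 92.4]
ft_force: [-0.8, 0.4, 0.6]
finger_gap: 0.0627
```

```bash
python3 m.py
```

```text
t21.50 yaw 92.482 q6 89.844 Mz 0.017 ±0.014 tau6 0.068 gap 0.0634 p [0.5148 0.0202 0.0968] F [-1.2  0.3  0.8]
```

Call:
{"method": "apply_moves", "body": {
  "targets": [
    {"dp": [0,0,0],"turn": [0,0,0.015]},
    {"dp": [0,0,0],"turn": [0,0,0.015]},
    {"dp": [0,0,0],"turn": [0,0,0.01]},
    {"dp": [0,0,0],"turn": [0,0,0.01]}
  ]
}}

```text
time: 22.0
tcp_pos: [0.5148, 0.0202, 0.0968]
tool_rot: [179.9, 0.1, 89.4]
ft_force: [-0.2, -0.3, 1.1]
finger_gap: 0.0632
```

```bash
python3 m.py
```

```text
t22.25 yaw 89.471 q6 92.856 Mz 0.006 ±0.005 tau6 0.068 gap 0.0631 p [0.5148 0.0202 0.0968] F [-0.7  0.1 -0.3]
```

Call:
{"method": "apply_moves", "body": {
  "targets": [
    {"dp": [0,0,0],"turn": [0,0,0.015]},
    {"dp": [0,0,0],"turn": [0,0,0.015]},
    {"dp": [0,0,0],"turn": [0,0,0.01]},
    {"dp": [0,0,0],"turn": [0,0,0.01]}
  ]
}}

```text
time: 22.75
tcp_pos: [0.5147, 0.0202, 0.0968]
tool_rot: [179.9, 0.1, 86.4]
ft_force: [-0.7, -1.0, 0.9]
finger_gap: 0.0627
```

```bash
python3 m.py
```

```text
t23.00 yaw 86.455 q6 95.869 Mz 0.013 ±0.005 tau6 0.068 gap 0.0629 p [0.5147 0.0202 0.0968] F [-0.5  0.3  1.2]
```

Call:
{"method": "apply_moves", "body": {
  "targets": [
    {"dp": [0,0,0],"turn": [0,0,0.015]},
    {"dp": [0,0,0],"turn": [0,0,0.015]},
    {"dp": [0,0,0],"turn": [0,0,0.01]},
    {"dp": [0,0,0],"turn": [0,0,0.01]}
  ]
}}

```text
time: 23.5
tcp_pos: [0.5147, 0.0202, 0.0968]
tool_rot: [179.9, 0.1, 83.4]
ft_force: [-0.8, 0.1, 0.8]
finger_gap: 0.0632
```

```bash
python3 m.py
```

```text
t23.75 yaw 83.444 q6 98.882 Mz 0.017 ±0.011 tau6 0.068 gap 0.0628 p [0.5147 0.0202 0.0968] F [-0.9  0.4 -0.2]
```

Call:
{"method": "apply_moves", "body": {
  "targets": [
    {"dp": [0,0,0],"turn": [0,0,0.015]},
    {"dp": [0,0,0],"turn": [0,0,0.015]},
    {"dp": [0,0,0],"turn": [0,0,0.01]},
    {"dp": [0,0,0],"turn": [0,0,0.01]}
  ]
}}

```text
time: 24.25
tcp_pos: [0.5147, 0.0202, 0.0968]
tool_rot: [179.9, 0.1, 80.4]
ft_force: [-0.4, 0.4, 1.0]
finger_gap: 0.0631
```

```bash
python3 m.py
```

```text
t24.50 yaw 80.440 q6 101.888 Mz 0.054 ±0.016 tau6 0.128 gap 0.0631 p [0.5147 0.0202 0.0967] F [-0.6  0.2  0.9]
```

Call:
{"method": "apply_moves", "body": {
  "targets": [
    {"dp": [0,0,0],"turn": [0,0,0.015]},
    {"dp": [0,0,0],"turn": [0,0,0.01]}
  ]
}}

```text
time: 24.75
tcp_pos: [0.5147, 0.0202, 0.0967]
tool_rot: [179.9, 0.1, 78.9]
ft_force: [0.2, 0.8, 0.6]
finger_gap: 0.0629
```

```bash
python3 m.py
```

```text
t25.00 yaw 78.978 q6 103.351 Mz 0.059 ±0.006 tau6 0.129 gap 0.0626 p [0.5147 0.0202 0.0968] F [-1.   0.9  1.1]
```

Call:
{"method": "apply_moves", "body": {
  "targets": [
    {"dp": [0,0,0],"turn": [0,0,0.015]},
    {"dp": [0,0,0],"turn": [0,0,0.01]}
  ]
}}

```text
time: 25.25
tcp_pos: [0.5147, 0.0202, 0.0968]
tool_rot: [179.9, 0.1, 77.5]
ft_force: [-0.6, 0.4, -0.2]
finger_gap: 0.0626
```

```bash
python3 m.py
```

```text
t25.50 yaw 77.507 q6 104.821 Mz 0.087 ±0.011 tau6 0.129 gap 0.0633 p [0.5147 0.0202 0.0967] F [-1.7 -0.7  0.3]
```

Call:
{"method": "apply_moves", "body": {
  "targets": [
    {"dp": [0,0,0],"turn": [0,0,0.018]},
    {"dp": [0,0,0],"turn": [0,0,0.01]}
  ]
}}

```text
time: 25.75
tcp_pos: [0.5147, 0.0202, 0.0968]
tool_rot: [179.9, 0.1, 75.8]
ft_force: [-0.8, 0.1, 0.5]
finger_gap: 0.063
```

```bash
python3 m.py
```

```text
t26.00 yaw 75.864 q6 106.465 Mz 0.066 ±0.010 tau6 0.130 gap 0.0632 p [0.5147 0.0202 0.0967] F [-0.7 -0.4  1.2]
```

Call:
{"method": "apply_moves", "body": {
  "targets": [
    {"dp": [0,0,0],"turn": [0,0,0.018]},
    {"dp": [0,0,0],"turn": [0,0,0.01]}
  ]
}}

```text
time: 26.25
tcp_pos: [0.5146, 0.0202, 0.0967]
tool_rot: [179.9, 0.1, 74.2]
ft_force: [-1.7, 0.1, 0.1]
finger_gap: 0.0631
```

```bash
python3 m.py
```

```text
t26.50 yaw 74.216 q6 108.112 Mz 0.077 ±0.012 tau6 0.130 gap 0.0631 p [0.5147 0.0202 0.0968] F [-0.9 -1.2  1. ]
```

Call:
{"method": "apply_moves", "body": {
  "targets": [
    {"dp": [0,0,0],"turn": [0,0,0.018]},
    {"dp": [0,0,0],"turn": [0,0,0.01]}
  ]
}}

```text
time: 26.75
tcp_pos: [0.5146, 0.0202, 0.0968]
tool_rot: [179.9, 0.1, 72.5]
ft_force: [-0.9, 0.1, 1.6]
finger_gap: 0.0631
```

```bash
python3 m.py
```

```text
t27.00 yaw 72.572 q6 109.756 Mz 0.078 ±0.011 tau6 0.130 gap 0.0630 p [0.5146 0.0202 0.0967] F [-0.3  0.1  0.2]
```

Call:
{"method": "apply_moves", "body": {
  "targets": [
    {"dp": [0,0,0],"turn": [0,0,0.018]},
    {"dp": [0,0,0],"turn": [0,0,0.01]}
  ]
}}

```text
time: 27.25
tcp_pos: [0.5147, 0.0202, 0.0968]
tool_rot: [179.9, 0.1, 70.9]
ft_force: [-0.1, 0.7, 0.6]
finger_gap: 0.063
```

```bash
python3 m.py
```

```text
t27.50 yaw 70.926 q6 111.403 Mz 0.055 ±0.008 tau6 0.130 gap 0.0630 p [0.5147 0.0202 0.0968] F [-0.1  1.   1.1]
```

Call:
{"method": "apply_moves", "body": {
  "targets": [
    {"dp": [0,0,0],"turn": [0,0,0.018]},
    {"dp": [0,0,0],"turn": [0,0,0.01]}
  ]
}}

```text
time: 27.75
tcp_pos: [0.5146, 0.0202, 0.0968]
tool_rot: [179.9, 0.1, 69.2]
ft_force: [-1.5, -0.1, 1.4]
finger_gap: 0.0632
```

```bash
python3 m.py
```

```text
t28.00 yaw 69.281 q6 113.048 Mz 0.080 ±0.010 tau6 0.130 gap 0.0630 p [0.5146 0.0202 0.0967] F [-1.  -0.2  0. ]
```

Call:
{"method": "apply_moves", "body": {
  "targets": [
    {"dp": [0,0,0],"turn": [0,0,0.018]},
    {"dp": [0,0,0],"turn": [0,0,0.01]}
  ]
}}

```text
time: 28.25
tcp_pos: [0.5146, 0.0202, 0.0967]
tool_rot: [179.9, 0.1, 67.6]
ft_force: [-1.1, 0.0, 0.8]
finger_gap: 0.0631
```

```bash
python3 m.py
```

```text
t28.50 yaw 67.633 q6 114.694 Mz 0.081 ±0.006 tau6 0.141 gap 0.0629 p [0.5146 0.0202 0.0968] F [-1.2 -0.   0.3]
```

Call:
{"method": "apply_moves", "body": {
  "targets": [
    {"dp": [0,0,0],"turn": [0,0,0.008]},
    {"dp": [0,0,0],"turn": [0,0,0.008]}
  ]
}}

```text
time: 28.75
tcp_pos: [0.5146, 0.0202, 0.0967]
tool_rot: [179.9, 0.1, 66.7]
ft_force: [-1.6, 0.4, 1.6]
finger_gap: 0.0631
```

```bash
python3 m.py
```

```text
t29.00 yaw 66.710 q6 115.620 Mz 0.220 ±0.009 tau6 0.252 gap 0.0631 p [0.5146 0.0202 0.0967] F [-0.8  0.5  1.6]
```

Call:
{"method": "apply_moves", "body": {
  "targets": [
    {"dp": [0,0,0],"turn": [0,0,0.01]}
  ]
}}

```text
time: 29.12
tcp_pos: [0.5146, 0.0202, 0.0967]
tool_rot: [179.9, 0.1, 66.1]
ft_force: [-1.5, 0.3, 0.7]
finger_gap: 0.0628
```

```bash
python3 m.py
```

```text
t29.38 yaw 66.140 q6 116.191 Mz 0.292 ±0.005 tau6 0.331 gap 0.0627 p [0.5146 0.0203 0.0967] F [-1.1  1.4  1.3]
```

Call:
{"method": "apply_moves", "body": {
  "targets": [
    {"dp": [0,0,0],"turn": [0,0,-0.015]},
    {"dp": [0,0,0],"turn": [0,0,-0.015]}
  ]
}}

```text
time: 29.62
tcp_pos: [0.5146, 0.0202, 0.0967]
tool_rot: [179.9, 0.1, 67.9]
ft_force: [-1.1, -0.1, 1.9]
finger_gap: 0.0631
```

```bash
python3 m.py
```

```text
t29.88 yaw 67.888 q6 114.440 Mz 0.035 ±0.026 tau6 -0.034 gap 0.0632 p [0.5146 0.0202 0.0968] F [-1.  -0.3  0.8]
```

Call:
{"method": "apply_moves", "body": {
  "targets": [
    {"dp": [0,0,0],"turn": [0,0,0]},
    {"dp": [0,0,0],"turn": [0,0,0]},
    {"dp": [0,0,0],"turn": [0,0,0]},
    {"dp": [0,0,0],"turn": [0,0,0]},
    {"dp": [0,0,0],"turn": [0,0,0]},
    {"dp": [0,0,0],"turn": [0,0,0]}
  ],
  "grip": -1
}}

```text
time: 30.62
tcp_pos: [0.5152, 0.0202, 0.0968]
tool_rot: [179.8, 0.1, 67.9]
ft_force: [-0.1, -0.7, -0.6]
finger_gap: 0.0854
```

```bash
python3 m.py
```

```text
t30.88 yaw 67.861 q6 114.463 Mz 0.019 ±0.012 tau6 0.000 gap 0.0853 p [0.5152 0.0202 0.0968] F [-0.5  0.5 -0.8]
```

Open and free. I'll rise straight up, then move aside for a check.

Call:
{"method": "apply_moves", "body": {
  "targets": [
    {"dp": [0,0,-10],"turn": [0,0,0]},
    {"dp": [0,0,-20],"turn": [0,0,0]},
    {"dp": [0,0,-30],"turn": [0,0,0]},
    {"dp": [0,0,-30],"turn": [0,0,0]},
    {"dp": [0,0,-30],"turn": [0,0,0]},
    {"dp": [0,-30,0],"turn": [0,0,0]},
    {"dp": [0,-40,0],"turn": [0,0,0]},
    {"dp": [0,-40,0],"turn": [0,0,0]},
    {"dp": [0,-40,0],"turn": [0,0,0]},
    {"dp": [0,-20,0],"turn": [0,0,0]},
    {"dp": [0,0,0],"turn": [0,0,0]},
    {"dp": [0,0,0],"turn": [0,0,0]}
  ]
}}

```text
time: 32.38
tcp_pos: [0.3556, 0.0861, 0.2269]
tool_rot: [179.4, -0.2, 67.8]
ft_force: [-0.3, -0.4, 0.1]
finger_gap: 0.0853
```

```bash
python3 -c "
from plant import env
from h import *
a=env.snapshot('scene');b=env.snapshot('top')
cv2.imwrite('pics/c4.png',np.hstack([crop(b['img'],280,245,60,60,6.5),crop(a['img'],290,185,60,60,6.5)]))"
```

```text
(no output)
```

View pics/c4.png

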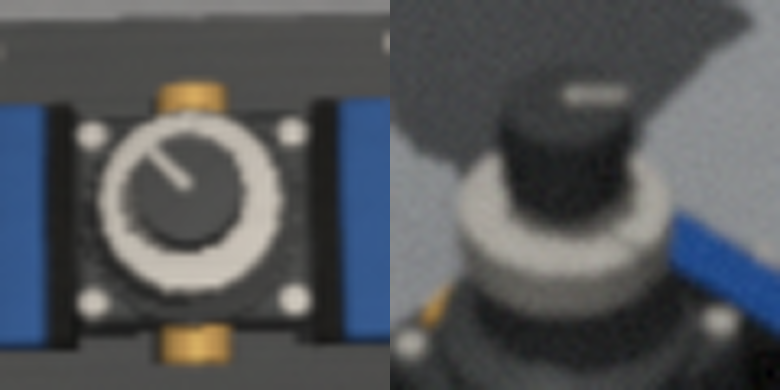

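The rib still reads about 45°: (190,188) to (150,147) in the top view, and horizontal in the scene view. So the ring work did not move the knob, and the block sits square in the jaws. I'm handing the job in.

```bash
python3 -c "
from plant import env
print(env.job_done())"
```

```text
the job is handed in; nothing more can be done
None
```

The stop screw is set and locked, and the job was handed in at about 32 s of the 72 s allowed; no verdict was reported.

- **Knob:** I turned it clockwise through the light drag to the hard bottom and tightened it to about 0.29–0.30 N m. I then backed it off 45°, measured from the zero-torque point at the bottom. By tool angle this should be good to about half a degree.
- **Ring:** I turned it clockwise about 1.19 rad through the drag to its stop and tightened it to about 0.29–0.30 N m. I eased the torque off before opening the fingers.
- **Last checks:** In both final pictures the knob's rib sits at about 45°. That matches the 44.6° expected and its angle before the ring was turned. The valve looks square in its jaws, and the gripper was clear with no force on it. The bystanders were never approached, but I took no final picture of them.
- **Disagreement:** The two torque readings differed by about 0.04 N m: wrist moment 0.29 N m, joint 6 torque 0.33 N m. This offset was there throughout. Both stayed well below 0.5 N m.

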